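# Crimp a badge and ease the press lever back up

### The job

Crimp the badge: push the die tray fully home under the press, press the lever all the way down and hold it there for a second, then ease it back up to the top slowly, over a couple of seconds, never letting it snap up. Then draw the tray out again to its outer stop, with the lever left up. Never bring the lever down unless the tray is fully home, and leave everything else on the desk where it stands.

Things in the scene. Friction and masses are not known exactly. Their poses are not given: they have to be found in the camera images.
- press: green badge press, fixed. Origin: centre of base underside, z = 0. x points from red lever pad (front) to rear column, y outwards along the tray's rail. Base 240 x 130 x 18 mm; column x 67 to 113 mm, 56 wide, 168 tall; bracket x -5 to 90, 50 wide, z 100 to 118 mm, holds the ram over the die's place (x 20, y 0). Rail plate 74 mm wide, 18 thick, centred on x = 20, runs out to y = 265 mm
- lever (a joint): angle (rad) of the press lever: 0 up at rest, 0.7 fully down at its stop. It turns about the press's y direction through point lever_hinge; growing values bring the pad down. A spring pushes it up: on the pad 1 to 2 N at the top, about 13 N fully down; let go, it snaps up in a fraction of a second
- lever_pad (a point): centre of the upper face of the red pad at the lever's front end, where one presses: 70 (press x) x 64 mm, 10 thick, rim 5 mm high all round (64 x 58 mm clear inside). 200 mm from the hinge axis towards press -x; 237 mm above the desk with lever up (radius 0.45 rad above level), 100 mm fully down (0.25 rad below level). The pad turns with the lever, level at 0.35 rad
- lever_hinge (a point): middle of the lever's hinge axis, 150 mm above the desk, at x = 80, y = 0 mm of the press
- tray (a joint): position (m) of the sliding die tray: 0 fully home (die and its yellow badge right under the ram), 0.10 fully out at its outer stop. It grows along the press's y axis; about 1.5 N of friction, and it stays where it is left
- tray_tab (a point): centre of the top of the orange upright tab at the tray's outer end, for pushing or pulling the tray. Tab 44 mm wide (press x), 12 thick (press y), 44 tall above the tray plate; this point is 70 mm above the desk, the plate 26. It is 120 mm in +y from the die's middle (die 56 mm across, badge top 40 mm above the desk); tray home: x = 20, y = 120 mm of the press
- badge_stack: stack of four coloured badge discs (yellow, blue, red, white from the bottom), one rigid piece, 44 mm across, 29 mm tall, on the desk beside the press, on the side away from the tray's rail. Loose bystander, to be left alone; origin at the centre of its underside
- pick_tin: small open round aluminium tin, 56 mm across, 32 mm tall, on the desk in front of the tray's rail. Loose bystander, to be left alone; origin at the centre of its underside
- mug: blue ceramic mug, 80 mm across without handle, 95 mm tall. Loose bystander, to be left alone; origin at the centre of its underside
- polish: amber bottle with black cap, 48 mm across, 130 mm tall. Loose bystander, to be left alone; origin at the centre of its underside
- stompbox: blue metal effects pedal, 115 x 70 x 38 mm (52 mm with its knobs). Loose bystander, to be left alone; origin at the centre of its underside
- metronome: black electronic metronome, 50 x 80 x 55 mm. Loose bystander, to be left alone; origin at the centre of its underside
- guitar_slide: brass cylinder standing on end, 25 mm across, 60 mm tall. Loose bystander, to be left alone; origin at the centre of its underside

How it is judged:
On the way, in this order (a step that is already met when the one before it is completed fails the run):
1. the die tray is pushed fully home, with the lever up (value of joint tray below 0.005 m and value of joint lever below 0.1 rad), for 0.2 s.
2. the lever is pressed all the way down and held, the tray being home (value of joint lever above 0.63 rad and value of joint tray below 0.008 m), for 0.6 s.
3. the lever is back up, the tray still home (value of joint lever below 0.05 rad and value of joint tray below 0.008 m), for 0.1 s.
4. the tray is drawn out to its outer stop (value of joint tray above 0.09 m), for 0.2 s.
At the end, for the whole second after the job is handed in: the lever is up (under 0.05 rad) and at rest, and the tray is drawn out to its outer stop (over 90 mm of its 100 mm) (value of joint tray above 0.09 m and value of joint lever below 0.05 rad and velocity of joint lever between -0.1 and 0.1 rad/s); the robot touches nothing.
It fails at once if the lever snaps back: it rises faster than 1.5 rad/s (0.3 m/s at the pad) (velocity of joint lever below -1.5 rad/s).
It fails at once if the lever is brought down (beyond 0.3 rad) with the tray not fully home (over 8 mm out) (value of joint lever above 0.3 rad and value of joint tray above 0.008 m).
It fails at once if a bystander is moved by more than 25 mm (distance of any of badge_stack, pick_tin, mug, polish, stompbox, metronome, guitar_slide from where it was at the start of the episode above 0.025 m).
It fails at once if a bystander is tipped over (angle between any of badge_stack, pick_tin, mug, polish, stompbox, metronome, guitar_slide's own z axis and vertical above 0.5 rad).
It also fails if it takes over 67 s, if anything falls off the work surface, if the arm or the gripper's body presses on something with over 40 N, if the wrist force passes 120 N, or if a joint passes its speed limit or range.

### The arm

A 6-joint arm with a two-finger parallel gripper is mounted at the origin on the work surface. World frame = base frame: x ahead of the robot, y to its left, z up, the work surface at z = 0. Lengths are in m, angles in rad, forces in N, time in s.
With the tool pointing down it reaches from about 0.425 to 0.95 m from the base axis. Payload 3.5 kg.
Tool frame: the origin (TCP) lies on the mounting face of the last link; the fingertips stand 173 mm ahead of it and the grasp point (between the pads) lies 155 mm ahead of it; z points along the fingers, y is the direction in which the jaws open and shut (so a half turn about z gives the same grasp; the last joint's range is limited). The gripper opens to 85 mm and grips with 20 to 120 N. Pads are 22 mm wide; open, the fingers measure 114 mm over their backs; the gripper's body (76 mm by 85 mm) begins 54 mm behind the grasp point. The pads swing forward as they close: fully open they stand 13 mm farther back than shut.
Start: joints at [-1.497, 0.286, 1.577, -0, 1.279, -0.15], TCP at [0.15, -0.658, 0.405] pointing down, gripper open.
Joint ranges: [-2.77, 2.77], [-0.9, 2.22], [0.21, 2.48], [-1.53, 4.67], [0.24, 2.81], [-2.84, 2.84]. Speed limits (rad/s): [2.79, 2.79, 3.14, 3.14, 3.14, 3.14].

### API

Orientations are given as [roll, pitch, yaw] about the fixed x, y, z axes, in that order (R = Rz(yaw) Ry(pitch) Rx(roll)).
In Python, from station import manip, optics, job gives the robot as it stands. The module is installed in compiled form; this text tells all that it offers.
- The arm moves only by the tool servo_tool, never from a script. Its argument "rows" is a list of rows, each a list of 7 numbers: the turn, a rotation vector about the tool's x, y, z in degrees, then the shift along the tool's x, y, z in cm, then the finger opening in cm, from 0 to 8.54. A call has 1 to 8 rows; each row shifts and turns the commanded pose from where the row before left it, along the tool's axes as they then stand; what a row does not reach is not made up. A row lasts 1/10 s, in which the tool goes at most 50 mm and 8.59 degrees, less where a joint would pass 70% of its speed; a pose out of reach is approached as far as the arm can. A call is refused whole if a number of a shift passes 5 or a number of a turn 8.59, either way. A call with a gripper value outside its range is refused whole. The fingers move at their own pace and stop on an object; "force" is the grip in N (left out, the last holds). Time passes only in rows, so rows that do not move let the fingers close. It gives the time, the measured TCP pose, the force and the opening at its end, in the units of the state.
- manip.state(): the state, without advancing time (a new reading comes with each control period).
- optics.read_camera(name): name is "scene" or "side" or "wrist"; returns a dict with "color" (480x640x3 uint8, red, green, blue), "intrinsics" (3x3 intrinsics, pixels), "R" (3x3) and "t" (3): a world point X has camera coordinates R X + t. Camera axes: x right, y down, z forward; pixel columns grow to the right and rows downward; lengths in m; the calibration is good to about 2 mm. A picture is of the moment at which its call begins. There is no depth.
- job.sign_off(): hands the job in, once; it reports no verdict.
The state is a dict: "clock": time; "qpos": joint angles; "qd": joint speeds; "effort": joint torques, N m; "position": TCP position; "ee_rot": TCP orientation; "contact_force": force on the tool from outside, world axes, zero at the start; "moment": the same for the moment, N m; "width": opening from 0.0 (shut) to 1.0 (fully open).
Only numpy, scipy, OpenCV 4.12 (cv2) and the standard library are available. Lean on these libraries where they do the work, as an engineer would, in place of code of your own. Each camera call takes 0.05 s, during which the arm holds its last target. There are 200 camera calls.

## Working session

There is one attempt and no reset: what is moved stays moved. The work goes in short steps, Python scripts to look and compute and a tool call to move; the robot and the scene stay as the last step left them, time stands still between calls to the robot, and variables do not carry over. Pictures are saved under pics/ and viewed, about 8 in all and at most 12, crops included, and the job is handed in when it is done.

Besides the shell and the picture viewer there is one more tool, called after "Request:" as name(argument=value, ...) on one line, values as JSON. servo_tool: Moves the arm, as the interface text tells. Its arguments: {"type":"object","properties":{"rows":{"type":"array"},"force":{"type":"number"}},"required":["rows"]}

```bash
mkdir -p pics
python3 - <<'E'
from station import manip, optics, job
import cv2,numpy as np
for n in("scene","side"):
    c=optics.read_camera(n); cv2.imwrite(f"pics/{n}0.png",c["color"][:,:,::-1]); np.savez(f"pics/{n}0.npz",**c)
    print(n,c["intrinsics"].round(1).tolist(),(-c["R"].T@c["t"]).round(3))
print(manip.state())
E
```

```text
scene [[517.8, 0.0, 316.5], [0.0, 517.8, 233.8], [0.0, 0.0, 1.0]] [ 1.274 -0.687  0.822]
side [[439.0, 0.0, 318.1], [0.0, 439.0, 245.9], [0.0, 0.0, 1.0]] [ 0.352 -0.893  0.688]
{'clock': 0.1, 'qpos': array([-1.49702726e+00,  2.87123518e-01,  1.57802398e+00,  2.38179069e-05,
        1.27859102e+00, -1.50012558e-01]), 'qd': array([ 0.00064207, -0.00116734, -0.00444306,  0.00204558, -0.00077155,
        0.00010453]), 'effort': array([ 3.88810895e-04, -4.07295513e+01, -2.93701011e+01, -1.18619946e-04,
        3.44028667e-03,  1.45266182e-05]), 'position': array([ 0.14980089, -0.65794178,  0.40345771]), 'ee_rot': array([-3.13947430e+00, -3.43237248e-04,  2.23774376e-01]), 'contact_force': array([ 0.32951307,  1.1753843 , -0.14688333]), 'moment': array([-0.00605303,  0.00598437,  0.05640596]), 'width': 0.9979861007411914}
```

View pics/scene0.png

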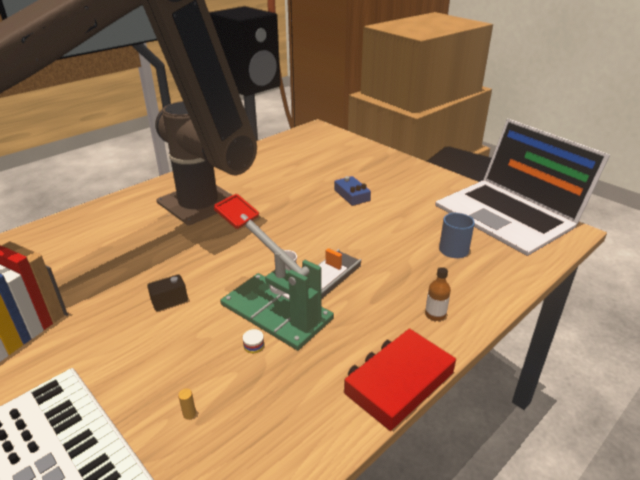

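View pics/side0.png

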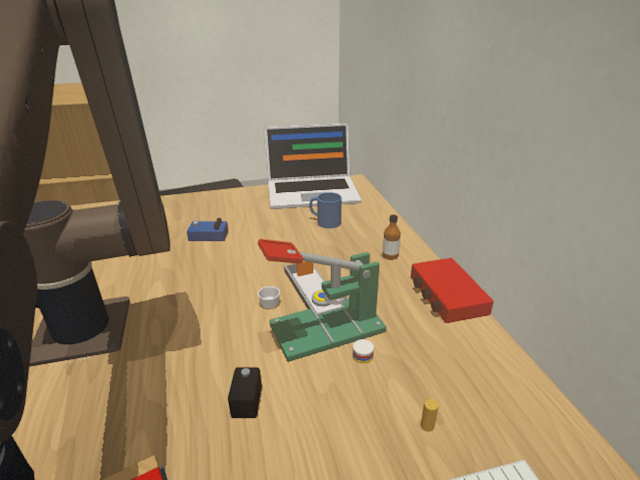

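The views show the press with its pad toward the robot: red pad at scene (238,209) and side (280,250). The orange tab is at scene (334,255) and side (305,268). The tin is at side (269,297) and the stack at side (363,350). I'll zoom in for a pose fit.

Run:
```python
import cv2,numpy as np
a=cv2.imread("pics/scene0.png")[185:355,205:375];b=cv2.imread("pics/side0.png")[225:375,245:395]
a=cv2.resize(a,(400,400),interpolation=cv2.INTER_CUBIC);b=cv2.resize(b,(400,400),interpolation=cv2.INTER_CUBIC)
cv2.imwrite("pics/zoom.png",np.hstack([a,b]))
```

```text
(no output)
```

View pics/zoom.png

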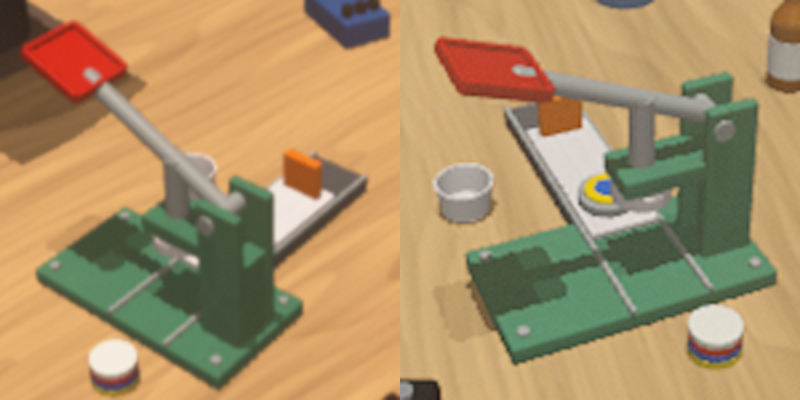

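```bash
cat > h.py <<'E'
import numpy as np
C={n:dict(np.load(f"pics/{n}0.npz")) for n in("scene","side")}
def proj(n,X):
    c=C[n];p=c["intrinsics"]@(c["R"]@np.asarray(X)+c["t"]);return p[:2]/p[2]
def ray(n,uv,z):
    c=C[n];d=c["R"].T@np.linalg.solve(c["intrinsics"],[*uv,1.]);o=-c["R"].T@c["t"];return o+d*(z-o[2])/d[2]
zs=lambda u,v:(205+u/2.353,185+v/2.353)
zd=lambda u,v:(245+u/2.667,225+v/2.667)
E
python3 - <<'E'
from h import *
from scipy.optimize import least_squares
P=lambda p,q:np.array([p[0]+np.cos(p[2])*q[0]-np.sin(p[2])*q[1],p[1]+np.sin(p[2])*q[0]+np.cos(p[2])*q[1],q[2]])
obs=[("scene",(-.12,-.065,.018),zs(38,269)),("scene",(-.12,.065,.018),zs(122,207)),("scene",(.12,-.065,.018),zs(220,376)),("scene",(.12,.065,.018),zs(302,301)),
("side",(-.12,.065,.018),zd(67,255)),("side",(-.12,-.065,.018),zd(117,350)),("side",(.12,-.065,.018),zd(375,267)),
("scene",(-.12,0,.237),zs(75,60)),("side",(-.12,0,.237),zd(93,67))]
obs=[(n,q if q[2]<.2 else (.08-.2*np.cos(.45),0,.237),uv) for n,q,uv in obs]
r=least_squares(lambda p:np.concatenate([proj(n,P(p,q))-uv for n,q,uv in obs]),[.6,-.2,0],loss="soft_l1")
print(r.x,r.fun.reshape(-1,2).round(1).tolist())
p=r.x
T=lambda w:[((w[0]-p[0])*np.cos(p[2])+(w[1]-p[1])*np.sin(p[2])).round(3),(-(w[0]-p[0])*np.sin(p[2])+(w[1]-p[1])*np.cos(p[2])).round(3)]
t=ray("scene",zs(303,158),.07);print("tab",t,T(t))
for n,f,uv,z in[("tin","side",zd(64,178),.032),("stack","side",zd(316,325),.029),("stack","scene",zs(113,355),.029),("mug","side",(329,198),.095),("polish","side",(393,218),.13),("stomp","side",(208,228),.038),("metro","side",(245,378),.055),("slide","side",(431,404),.06)]:
    w=ray(f,uv,z);print(n,w.round(3),T(w))
for y in(0.12,.22):print("tab y",y,P(p,(.02,y,.07)))
for th in np.arange(0,.71,.1):
    a=.45-th; print(th,"pad",P(p,(.08-.2*np.cos(a),0,.150+.2*np.sin(a))).round(3))
E
```

```text
[ 0.55482188 -0.14222476  0.15699665] [[-2.0, 0.3], [0.4, -0.8], [0.1, 0.7], [1.6, -1.1], [-1.3, -1.6], [-1.2, 0.1], [1.4, 0.2], [-0.5, 0.3], [0.9, 0.2]]
tab [0.54885264 0.05035289 0.07      ] [np.float64(0.024), np.float64(0.191)]
tin [ 0.441 -0.011  0.032] [np.float64(-0.092), np.float64(0.148)]
stack [ 0.605 -0.25   0.029] [np.float64(0.033), np.float64(-0.114)]
stack [ 0.604 -0.246  0.029] [np.float64(0.032), np.float64(-0.11)]
mug [0.695 0.352 0.095] [np.float64(0.215), np.float64(0.466)]
polish [0.81  0.104 0.13 ] [np.float64(0.29), np.float64(0.204)]
stomp [0.306 0.358 0.038] [np.float64(-0.168), np.float64(0.533)]
metro [ 0.354 -0.297  0.055] [np.float64(-0.223), np.float64(-0.121)]
slide [ 0.66  -0.442  0.06 ] [np.float64(0.057), np.float64(-0.313)]
tab y 0.12 [ 0.55581361 -0.02057355  0.07      ]
tab y 0.22 [0.54017836 0.07819658 0.07      ]
0.0 pad [ 0.456 -0.158  0.237]
0.1 pad [ 0.448 -0.159  0.219]
0.2 pad [ 0.442 -0.16   0.199]
0.30000000000000004 pad [ 0.439 -0.161  0.18 ]
0.4 pad [ 0.437 -0.161  0.16 ]
0.5 pad [ 0.437 -0.161  0.14 ]
0.6000000000000001 pad [ 0.439 -0.161  0.12 ]
0.7000000000000001 pad [ 0.442 -0.16   0.101]
```

Request:
servo_tool(rows=[[0, 0, 3.8, 0, 0, -4, 5], [0, 0, 0, 0, 0, -4, 5], [0, 0, 0, 3, -3.8, 0, 5], [0, 0, 0, 3, -3.8, 0, 5], [0, 0, 0, 3, -3.8, 0, 5], [0, 0, 0, 3, -3.8, 0, 5], [0, 0, 0, 3, -3.8, 0, 5], [0, 0, 0, 3, -3.8, 0, 5]])

```text
clock: 0.9
position: [0.2923, -0.4028, 0.4841]
ee_rot: [-3.141, -0.0, 0.157]
contact_force: [0.8, 0.8, 0.3]
width: 0.586
```

Request:
servo_tool(rows=[[0, 0, 0, 3, -3.8, 0, 5], [0, 0, 0, 3, -3.8, 0, 5], [0, 0, 0, 3, -3.8, 0, 5], [0, 0, 0, 3, -3.8, 0, 5], [0, 0, 0, 3, -3.8, 0, 5], [0, 0, 0, 3, -3.8, 0, 5], [0, 0, 0, 3, -3.8, 0, 5], [0, 0, 0, 3, -3.8, 0, 5]])

```text
clock: 1.7
position: [0.4816, -0.0648, 0.4845]
ee_rot: [3.141, 0.0, 0.158]
contact_force: [1.0, -0.6, -0.4]
width: 0.587
```

```bash
cat > s.py <<'E'
from station import manip
import numpy as np
def show():
    s=manip.state();w=s["position"];p=[0.55482188,-0.14222476,0.15699665];c,n=np.cos(p[2]),np.sin(p[2])
    d=w[:2]-p[:2];f=s["contact_force"]
    print("t",s["clock"],"press xy mm",(1000*np.array([d[0]*c+d[1]*n,-d[0]*n+d[1]*c])).round(1),"tipz",((w[2]-.173)*1000).round(1),"rot",s["ee_rot"].round(3),"F press",np.round([f[0]*c+f[1]*n,-f[0]*n+f[1]*c,f[2]],1),"w",round(s["width"],3),"q",s["qpos"].round(2))
if __name__=="__main__":show()
E
python3 s.py
```

```text
t 1.7 press xy mm [-60.3  88. ] tipz 311.5 rot [3.141 0.    0.158] F press [ 0.9 -0.8 -0.4] w 0.587 q [-0.34 -0.2   1.93 -0.    1.41  1.07]
```

Request:
servo_tool(rows=[[0, 0, 0, 2.7, -3.5, 0, 5], [0, 0, 0, 2.7, -3.5, 0, 5], [0, 0, 0, 2.7, -3.4, 0, 5], [0, 0, 0, 0, 0, 4, 5], [0, 0, 0, 0, 0, 4, 5], [0, 0, 0, 0, 0, 4, 5]])

```text
clock: 2.3
position: [0.5447, 0.0493, 0.3631]
ee_rot: [3.142, -0.0, 0.159]
contact_force: [-0.3, 0.3, 0.7]
width: 0.584
```

Run:
```python
from station import optics
import cv2,numpy as np,s
s.show()
c=optics.read_camera("wrist");cv2.imwrite("pics/w1.png",c["color"][:,:,::-1]);np.savez("pics/wrist0.npz",**c)
print(-c["R"].T@c["t"])
```

```text
t 2.3 press xy mm [ 19.9 190.7] tipz 190.1 rot [ 3.142 -0.     0.159] F press [-0.2  0.3  0.7] w 0.584 q [-0.1   0.04  1.93 -0.    1.17  1.32]
[0.62817738 0.06295018 0.3319322 ]
```

View pics/w1.png

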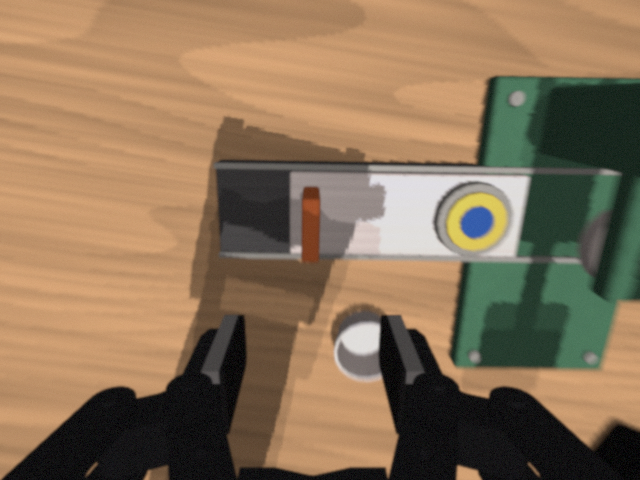

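Request:
servo_tool(rows=[[0, 0, 0, 0, 0, 4, 5], [0, 0, 0, 0, 0, 4, 5], [0, 0, 0, 0, 0, 4, 5], [0, 0, 0, 0, 0, 2.7, 4.5], [0, 0, 0, 0, 0, 0, 4.5], [0, 0, 0, 0, 1, 0, 4.5], [0, 0, 0, 0, 1, 0, 4.5], [0, 0, 0, 0, 1, 0, 4.5]])

```text
clock: 3.15
position: [0.5505, 0.018, 0.22]
ee_rot: [3.141, -0.003, 0.157]
contact_force: [0.0, 1.1, 1.2]
width: 0.527
```

```bash
python3 s.py
```

```text
t 3.15 press xy mm [ 20.8 159. ] tipz 47.0 rot [ 3.141e+00 -3.000e-03  1.570e-01] F press [0.2 1.1 1.2] w 0.527 q [-0.15  0.25  2.    0.    0.89  1.26]
```

Request:
servo_tool(rows=[[0, 0, 0, 0, 1, 0, 4.5], [0, 0, 0, 0, 1, 0, 4.5], [0, 0, 0, 0, 1, 0, 4.5], [0, 0, 0, 0, 1, 0, 4.5], [0, 0, 0, 0, 1, 0, 4.5], [0, 0, 0, 0, 0.3, 0, 4.5]])

```text
clock: 3.75
position: [0.5581, -0.0346, 0.2177]
ee_rot: [3.141, 0.0, 0.156]
contact_force: [-0.2, 1.4, 0.2]
width: 0.531
```

```bash
python3 s.py
```

```text
t 3.75 press xy mm [ 20.1 105.8] tipz 44.7 rot [3.141 0.    0.156] F press [0.  1.4 0.2] w 0.531 q [-0.24  0.27  1.98 -0.    0.89  1.17]
```

Request:
servo_tool(rows=[[0, 0, 0, 0, 0.3, 0, 4.5], [0, 0, 0, 0, 0, 0, 4.5]])

```text
clock: 3.95
position: [0.5583, -0.0368, 0.2175]
ee_rot: [3.141, 0.001, 0.158]
contact_force: [0.4, 0.5, -0.3]
width: 0.529
```

```bash
python3 s.py
```

```text
t 3.95 press xy mm [ 19.9 103.6] tipz 44.5 rot [3.141e+00 1.000e-03 1.580e-01] F press [ 0.5  0.4 -0.3] w 0.529 q [-0.25  0.27  1.98 -0.    0.9   1.17]
```

Request:
servo_tool(rows=[[0, 0, 0, 0, 0.2, 0, 4.5], [0, 0, 0, 0, 0.2, 0, 4.5]])

```text
clock: 4.15
position: [0.5586, -0.039, 0.2173]
ee_rot: [-3.136, 0.001, 0.155]
contact_force: [-0.5, 11.9, 1.9]
width: 0.524
```

Request:
servo_tool(rows=[[0, 0, 0, 0, 0.2, 0, 4.5], [0, 0, 0, 0, 0, 0, 4.5]])

```text
clock: 4.35
position: [0.5587, -0.0395, 0.2172]
ee_rot: [-3.133, 0.002, 0.155]
contact_force: [-1.7, 13.8, 3.7]
width: 0.526
```

Run:
```python
from station import optics
import cv2,numpy as np,s
s.show()
c=optics.read_camera("wrist");cv2.imwrite("pics/w2.png",c["color"][:,:,::-1])
```

```text
t 4.35 press xy mm [ 19.9 100.8] tipz 44.2 rot [-3.133e+00  2.000e-03  1.550e-01] F press [ 0.4 13.9  3.7] w 0.526 q [-0.25  0.27  1.98  0.01  0.9   1.16]
```

View pics/w2.png

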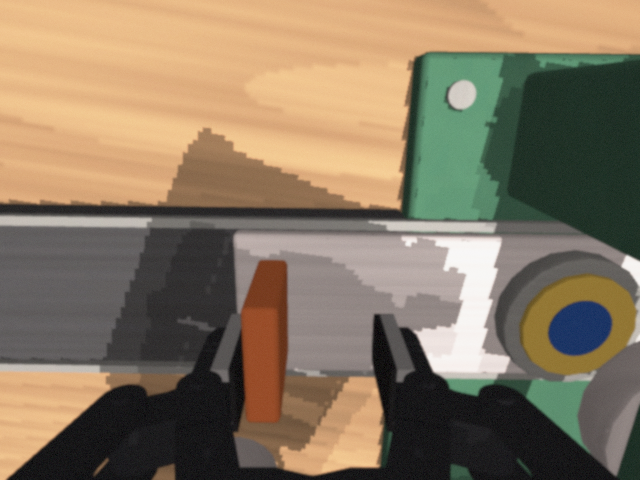

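The force rises to 14 N where geometry puts the home stop. The view shows the tab at (265,340) against the outer finger and the die near the ram, so the tray is home. Next I back off, rise and move over the pad.

Request:
servo_tool(rows=[[0, 0, 0, 0, -0.6, 0, 4.5], [0, 0, 0, 0, -0.5, 0, 4.5], [0, 0, 0, 0, 0, -4, 4.5], [0, 0, 0, 0, 0, -4.5, 4.5], [0, 0, 0, 0, 0, -4.5, 4.5], [0, 0, 0, 0, 0, -4.5, 4.5], [0, 0, 0, 0, 0, -4.5, 4.5], [0, 0, 0, 0, 0, -3.5, 0]])

```text
clock: 5.2
position: [0.5574, -0.0316, 0.4762]
ee_rot: [3.139, -0.003, 0.157]
contact_force: [1.7, 0.2, -0.4]
width: 0.372
```

Request:
servo_tool(rows=[[0, 0, 0, -3, 2.7, 0, 0], [0, 0, 0, -3, 2.7, 0, 0], [0, 0, 0, -3, 2.7, 0, 0], [0, 0, 0, -3, 2.7, 0, 0], [0, 0, 0, 0, 0, 0, 0]])

```text
clock: 5.7
position: [0.4539, -0.1596, 0.4728]
ee_rot: [3.139, 0.001, 0.152]
contact_force: [0.6, -0.1, -0.6]
width: -0.002
```

Run:
```python
from station import optics
import cv2,numpy as np,s
s.show()
a=[optics.read_camera(n)["color"][:,:,::-1] for n in("scene","side")]
a=[cv2.resize(a[0][150:350,180:380],(400,400)),cv2.resize(a[1][200:400,200:400],(400,400))]
cv2.imwrite("pics/p1.png",np.hstack(a))
```

```text
t 5.7 press xy mm [-102.4   -1.4] tipz 299.8 rot [3.139e+00 1.000e-03 1.520e-01] F press [ 0.5 -0.2 -0.6] w -0.002 q [-0.55 -0.2   1.96 -0.    1.38  0.87]
```

View pics/p1.png

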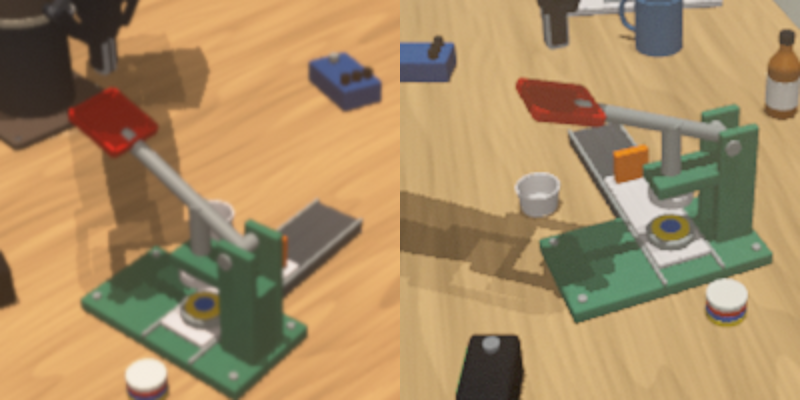

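The die and badge sit under the ram at side crop (670,230), and the fingertips are above the pad with no contact yet. Now the press, following the pad's arc.

Request:
servo_tool(rows=[[0, 0, 0, 0, 0, 2.7, 0], [0, 0, 0, 0, 0, 2.5, 0], [0, 0, 0, -0.2, 0, 1, 0], [0, 0, 0, -0.3, 0, 1, 0], [0, 0, 0, -0.3, 0, 1, 0], [0, 0, 0, -0.3, 0, 1, 0], [0, 0, 0, -0.2, 0, 1, 0], [0, 0, 0, -0.2, 0, 1, 0]])

```text
clock: 6.6
position: [0.441, -0.1593, 0.3608]
ee_rot: [3.141, 0.0, 0.157]
contact_force: [-1.3, 1.8, 5.5]
width: 0.001
```

```bash
python3 s.py
```

```text
t 6.6 press xy mm [-115.1    0.9] tipz 187.8 rot [3.141 0.    0.157] F press [-1.   2.   5.5] w 0.001 q [-0.56 -0.14  2.11 -0.    1.17  0.85]
```

Request:
servo_tool(rows=[[0, 0, 0, -0.1, 0, 1, 0], [0, 0, 0, -0.1, 0, 1, 0], [0, 0, 0, 0, 0, 1, 0], [0, 0, 0, 0, 0, 1, 0], [0, 0, 0, 0.1, 0, 1, 0], [0, 0, 0, 0.1, 0, 1, 0], [0, 0, 0, 0.1, 0, 1, 0], [0, 0, 0, 0.1, 0, 0.8, 0]])

```text
clock: 7.4
position: [0.4428, -0.1593, 0.283]
ee_rot: [-3.141, 0.003, 0.158]
contact_force: [-7.0, 2.3, 10.6]
width: -0.002
```

```bash
python3 s.py
```

```text
t 7.4 press xy mm [-113.4    0.7] tipz 110.0 rot [-3.141e+00  3.000e-03  1.580e-01] F press [-6.5  3.3 10.6] w -0.002 q [-0.56 -0.03  2.16 -0.    1.01  0.85]
```

Request:
servo_tool(rows=[[0, 0, 0, 0, 0, 0.5, 0], [0, 0, 0, 0, 0, 0.3, 0]])

```text
clock: 7.6
position: [0.4436, -0.1593, 0.2762]
ee_rot: [-3.141, -0.0, 0.157]
contact_force: [-6.9, 5.6, 22.2]
width: 0.003
```

Request:
servo_tool(rows=[[0, 0, 0, 0, 0, 0.3, 0], [0, 0, 0, 0, 0, 0, 0]])

```text
clock: 7.8
position: [0.444, -0.1594, 0.2759]
ee_rot: [-3.141, 0.001, 0.158]
contact_force: [-10.6, 6.1, 26.0]
width: -0.002
```

```bash
python3 s.py
```

```text
t 7.8 press xy mm [-112.1    0.4] tipz 102.9 rot [-3.141e+00  1.000e-03  1.580e-01] F press [-9.6  7.7 26. ] w -0.002 q [-0.56 -0.01  2.17 -0.    0.99  0.85]
```

Request:
servo_tool(rows=[[0, 0, 0, 0, 0, 0, 0], [0, 0, 0, 0, 0, 0, 0], [0, 0, 0, 0, 0, 0, 0], [0, 0, 0, 0, 0, 0, 0], [0, 0, 0, 0, 0, 0, 0], [0, 0, 0, 0, 0, 0, 0]])

```text
clock: 8.4
position: [0.4439, -0.1593, 0.2759]
ee_rot: [-3.141, 0.001, 0.158]
contact_force: [-10.3, 7.1, 26.1]
width: 0.001
```

Run:
```python
from station import optics
import cv2,numpy as np,s
s.show()
a=[optics.read_camera(n)["color"][:,:,::-1] for n in("scene","side")]
a=[cv2.resize(a[0][150:350,180:380],(400,400)),cv2.resize(a[1][200:400,200:400],(400,400))]
cv2.imwrite("pics/p2.png",np.hstack(a))
```

```text
t 8.4 press xy mm [-112.2    0.5] tipz 102.9 rot [-3.141e+00  1.000e-03  1.580e-01] F press [-9.1  8.6 26.1] w 0.001 q [-0.56 -0.01  2.17 -0.    0.99  0.85]
```

View pics/p2.png

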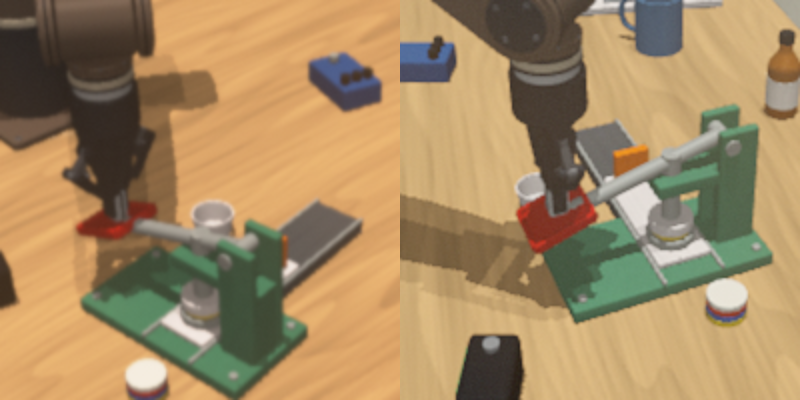

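The lever is fully down with the ram on the badge at side crop (670,230). I hold a little longer, then ease up.

Request:
servo_tool(rows=[[0, 0, 0, 0, 0, 0, 0], [0, 0, 0, 0, 0, 0, 0], [0, 0, 0, 0, 0, 0, 0], [0, 0, 0, 0, 0, -0.2, 0], [0, 0, 0, -0.1, 0, -0.3, 0], [0, 0, 0, -0.1, 0, -0.5, 0], [0, 0, 0, -0.1, 0, -0.5, 0], [0, 0, 0, -0.1, 0, -0.5, 0]])

```text
clock: 9.3
position: [0.4397, -0.1597, 0.2935]
ee_rot: [3.141, -0.002, 0.157]
contact_force: [-1.9, 4.0, 9.7]
width: 0.003
```

Request:
servo_tool(rows=[[0, 0, 0, -0.1, 0, -0.5, 0], [0, 0, 0, -0.05, 0, -0.5, 0], [0, 0, 0, 0, 0, -0.5, 0], [0, 0, 0, 0, 0, -0.5, 0], [0, 0, 0, 0, 0, -0.5, 0], [0, 0, 0, 0, 0, -0.5, 0], [0, 0, 0, 0, 0, -0.5, 0], [0, 0, 0, 0, 0, -0.5, 0]])

```text
clock: 10.1
position: [0.4378, -0.1599, 0.3328]
ee_rot: [3.141, -0.001, 0.157]
contact_force: [-1.7, 3.0, 6.4]
width: -0.004
```

```bash
python3 s.py
```

```text
t 10.1 press xy mm [-118.3    0.8] tipz 159.8 rot [ 3.141e+00 -1.000e-03  1.570e-01] F press [-1.2  3.2  6.4] w -0.004 q [-0.57 -0.11  2.14  0.    1.11  0.84]
```

Request:
servo_tool(rows=[[0, 0, 0, 0, 0, -0.5, 0], [0, 0, 0, 0, 0, -0.5, 0], [0, 0, 0, 0, 0, -0.5, 0], [0, 0, 0, 0.1, 0, -0.5, 0], [0, 0, 0, 0.1, 0, -0.5, 0], [0, 0, 0, 0.1, 0, -0.5, 0], [0, 0, 0, 0.1, 0, -0.5, 0], [0, 0, 0, 0.1, 0, -0.5, 0]])

```text
clock: 10.9
position: [0.443, -0.1592, 0.3722]
ee_rot: [3.141, -0.001, 0.157]
contact_force: [2.3, 0.1, 2.9]
width: -0.0
```

Request:
servo_tool(rows=[[0, 0, 0, 0.1, 0, -0.5, 0], [0, 0, 0, 0.2, 0, -0.5, 0], [0, 0, 0, 0.2, 0, -0.5, 0], [0, 0, 0, 0.2, 0, -0.4, 0], [0, 0, 0, 0.2, 0, -0.4, 0], [0, 0, 0, 0.2, 0, -0.4, 0], [0, 0, 0, 0.2, 0, -0.4, 0], [0, 0, 0, 0.2, 0, -0.4, 0]])

```text
clock: 11.7
position: [0.4576, -0.1566, 0.4067]
ee_rot: [-3.141, 0.0, 0.158]
contact_force: [0.8, 0.2, 1.2]
width: 0.003
```

```bash
python3 s.py
```

```text
t 11.7 press xy mm [-98.3   1. ] tipz 233.7 rot [-3.141  0.     0.158] F press [0.8 0.1 1.2] w 0.003 q [-0.54 -0.15  2.03  0.    1.26  0.87]
```

Request:
servo_tool(rows=[[0, 0, 0, 0, 0, -0.4, 0], [0, 0, 0, 0, 0, -0.4, 0], [0, 0, 0, 0, 0, -0.4, 0], [0, 0, 0, 0, 0, -0.4, 0], [0, 0, 0, 0, 0, -0.5, 0], [0, 0, 0, 0, 0, -0.6, 0], [0, 0, 0, 0, 0, -2, 0], [0, 0, 0, 0, 0, -2.5, 0]])

```text
clock: 12.5
position: [0.4573, -0.1566, 0.4784]
ee_rot: [-3.14, 0.002, 0.157]
contact_force: [0.7, 0.2, 1.0]
width: -0.001
```

Request:
servo_tool(rows=[[0, 0, 0, 2.9, -3, 0, 0], [0, 0, 0, 3, -3, 0, 4], [0, 0, 0, 3, -3, 0, 4], [0, 0, 0, 2.9, -3, 0, 4], [0, 0, 0, 0, 0, 3, 4], [0, 0, 0, 0, 0, 3, 4], [0, 0, 0, 0, 0, 3, 4], [0, 0, 0, 0, 0, 0, 4]])

```text
clock: 13.3
position: [0.554, -0.0193, 0.3837]
ee_rot: [-3.138, 0.009, 0.158]
contact_force: [-0.3, -0.6, -0.5]
width: 0.467
```

Run:
```python
from station import optics
import cv2,numpy as np,s
s.show()
a=[optics.read_camera(n)["color"][:,:,::-1] for n in("wrist","side")]
a=[cv2.resize(a[0],(400,300)),cv2.resize(a[1][200:350,200:400],(400,300))]
cv2.imwrite("pics/p3.png",np.hstack(a))
```

```text
t 13.3 press xy mm [ 18.4 121.6] tipz 210.7 rot [-3.138  0.009  0.158] F press [-0.4 -0.6 -0.5] w 0.467 q [-0.22  0.04  1.89  0.    1.22  1.2 ]
```

View pics/p3.png

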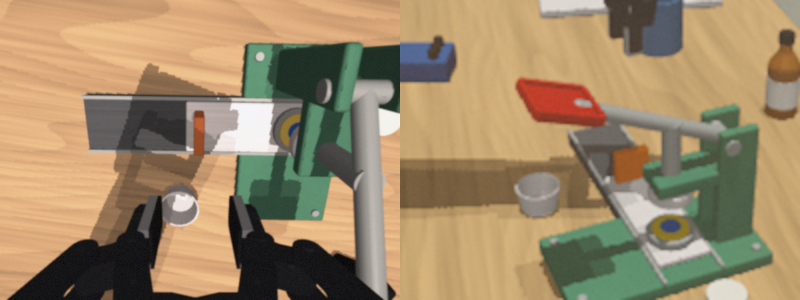

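The lever is back up, the tray is still home, and the tab at wrist (199,133) is centred between the fingers. Descend and pull out.

Request:
servo_tool(rows=[[0, 0, 0, 0, 0, 4, 4], [0, 0, 0, 0, 0, 4.5, 4], [0, 0, 0, 0, 0, 4.5, 4], [0, 0, 0, 0, 0, 3.4, 4], [0, 0, 0, 0, 0, 0, 4], [0, 0, 0, 0, -1, 0, 4], [0, 0, 0, 0, -1, 0, 4], [0, 0, 0, 0, -1, 0, 4]])

```text
clock: 14.2
position: [0.552, 0.0105, 0.2283]
ee_rot: [3.139, -0.007, 0.158]
contact_force: [1.4, -1.3, 1.2]
width: 0.47
```

```bash
python3 s.py
```

```text
t 14.2 press xy mm [ 21.1 151.2] tipz 55.3 rot [ 3.139 -0.007  0.158] F press [ 1.2 -1.5  1.2] w 0.47 q [-0.16  0.23  2.   -0.    0.9   1.25]
```

Request:
servo_tool(rows=[[0, 0, 0, 0, -1.2, 0, 4], [0, 0, 0, 0, -1.2, 0, 4], [0, 0, 0, 0, -1.2, 0, 4], [0, 0, 0, 0, -1.2, 0, 4], [0, 0, 0, 0, -1.2, 0, 4], [0, 0, 0, 0, -0.8, 0, 4], [0, 0, 0, 0, -0.5, 0, 4]])

```text
clock: 14.9
position: [0.5388, 0.083, 0.2245]
ee_rot: [-3.141, 0.001, 0.158]
contact_force: [1.2, -1.5, 1.1]
width: 0.468
```

```bash
python3 s.py
```

```text
t 14.9 press xy mm [ 19.3 225. ] tipz 51.5 rot [-3.141e+00  1.000e-03  1.580e-01] F press [ 1.  -1.7  1.1] w 0.468 q [-0.03  0.23  2.01  0.    0.9   1.38]
```

Request:
servo_tool(rows=[[0, 0, 0, 0, -0.4, 0, 4], [0, 0, 0, 0, -0.3, 0, 4], [0, 0, 0, 0, -0.2, 0, 4]])

```text
clock: 15.2
position: [0.5376, 0.091, 0.2245]
ee_rot: [3.141, 0.0, 0.157]
contact_force: [2.6, -6.8, -0.5]
width: 0.464
```

Request:
servo_tool(rows=[[0, 0, 0, 0, -0.2, 0, 4], [0, 0, 0, 0, 0, 0, 4]])

```text
clock: 15.4
position: [0.5375, 0.0916, 0.2244]
ee_rot: [3.138, 0.001, 0.158]
contact_force: [2.2, -7.1, -0.4]
width: 0.467
```

```bash
python3 s.py
```

```text
t 15.4 press xy mm [ 19.4 233.6] tipz 51.4 rot [3.138e+00 1.000e-03 1.580e-01] F press [ 1.1 -7.4 -0.4] w 0.467 q [-0.02  0.23  2.01 -0.01  0.9   1.4 ]
```

The tool has met the outer stop at y 233.6 mm, matching the predicted 234. Back off and retreat upward.

Request:
servo_tool(rows=[[0, 0, 0, 0, 0.7, 0, 4], [0, 0, 0, 0, 0.3, 0, 4], [0, 0, 0, 0, 0, -3, 4], [0, 0, 0, 0, 0, -4, 4], [0, 0, 0, 0, 0, -4, 4], [0, 0, 0, 0, 0, -4, 4], [0, 0, 0, 0, 0, 0, 4], [0, 0, 0, 0, 0, 0, 4]])

```text
clock: 16.2
position: [0.5389, 0.0831, 0.3759]
ee_rot: [-3.141, -0.002, 0.157]
contact_force: [-0.6, -0.1, -0.2]
width: 0.466
```

Run:
```python
from station import optics
import cv2,numpy as np,s
s.show()
a=[cv2.resize(optics.read_camera(n)["color"][:,:,::-1],(400,300)) if n=="wrist" else cv2.resize(optics.read_camera(n)["color"][180:440,150:450,::-1],(400,347))[:300] for n in("wrist","side")]
cv2.imwrite("pics/p4.png",np.hstack(a))
```

```text
t 16.2 press xy mm [ 19.5 225.1] tipz 202.9 rot [-3.141e+00 -2.000e-03  1.570e-01] F press [-0.6  0.  -0.2] w 0.466 q [-0.03  0.03  1.92  0.    1.19  1.38]
```

View pics/p4.png

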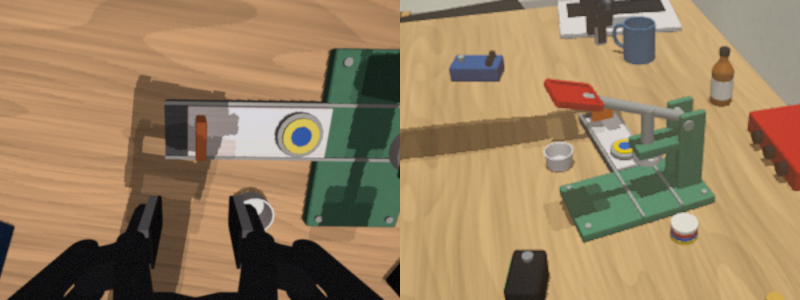

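The tray is out with the tab at wrist (200,138) near the rail end. The lever is up, the tool is clear, and the bystanders visible in the crop stand where they were.

```bash
python3 -c "
from station import job;print(job.sign_off())"
```

```text
the job is handed in; nothing more can be done
None
```

The badge is crimped and the job is handed in. It took about 16 s of the 67 s allowed.

- **Tray home:** I pushed the tab until the force rose to 14 N, at the position I had calculated for the home stop. The camera showed the die under the ram.
- **Lever down:** I pressed it to its stop at 26 N and held it there for a little over a second. The camera showed the ram on the badge.
- **Lever up:** I eased it up along its arc over about 3 s at roughly 0.25–0.3 rad/s, with no sign of a snap.
- **Tray out:** I drew it out to the outer stop, where the force rose to 7 N at 233.6 mm against 234 mm predicted.

In the last picture the lever is up and the tray is out. The gripper is clear with about zero force, and the bystanders in view stand where they were. The guitar slide was outside that crop; the arm did not go near it after the start.

The lever and tray positions come from the pictures and contact forces, since the joint values could not be read directly. No check failed or disagreed.

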